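Hook the return spring of a tilt stand with a spring puller

TASK

Take the spring puller from its wooden rest and use it, not the fingers, to fit the return spring on the white tilt stand: stretch the spring with the puller's beak in its end loop, bring the hook around the headed anchor post from its open side, and ease it back until the post holds it (the post is clamped somewhere along its slot, so feel or look for it), without letting the spring fly back or forcing it against the post. Draw the beak out only when the post holds the pull, then lay the puller back on its rest as it lay, let go, and leave the other things on the bench where they are.

Things in the scene. Friction and masses are not known exactly. Their poses are not given: they have to be found in the camera images.
- plate: white steel base plate of the tilt stand, 255 x 125 x 6 mm, fixed to the bench, a leaning white tube (34 mm thick, 210 mm high) at its -x end. Origin on the bench under the spring's pivot; x runs from the pivot towards the anchor post's end, y to its left, z up. The plate covers x -82 to +172 mm, y -47 to +77 mm
- pivot (a point): centre of the pivot pin (top 49 mm high) that the spring's eye turns on, 40 mm above the bench. Spring and hook move only in the level plane at this height: they swing about the pivot, up to 0.6 rad either way from the plate's x axis (a light friction holds the swing), and stretch lengthwise by 70 mm at most. The pull back is 3.6 N at the start, and 0.18 N more per mm
- hook: steel hook on the coil spring's free end, wire 4 mm thick, level, 40 mm above the bench. Origin: centre of its half-round crook (wire centre line of 7.5 mm radius, 11 mm wide inside, closed on the +x side), 100 mm from the pivot when slack; x points from the pivot outward along the spring, z up. It starts slack, swung 0.3 to 0.5 rad to the plate's +y side, the post on its -y side
- hook_point (a point): blunt end of the hook's short side, 10 mm back from the crook's centre and 7.5 mm to its -y side. The straight shank on the +y side (y = +7.5 mm) runs back 26 mm to the coil (16 mm thick, end at x = -30 mm). So the mouth is open on the -y side between this point and the coil, and the post enters there, sideways
- loop (a point): centre of the closed pull loop at the hook's end, 16.5 mm beyond the crook's centre on the hook's x axis, level ring of 14 mm inner and 22 mm outer diameter, wire 4 mm thick, 40 mm above the bench; the puller's beak goes down into it from above
- anchor: flat aluminium strip 68 x 34 mm on the plate, top 11 mm above the bench, with a 48 mm slot along its x axis (parallel to the plate's x). Origin on the bench under the slot's middle, 122 to 126 mm from the pivot along the plate's x, up to 10 mm off its axis. The dark anchor post is clamped along the slot, up to 16 mm either way, at a place not reported: find it by eye or touch
- slot_mid (a point): middle of the slot, at the hook's height of 40 mm. The anchor post stands on the slot's line: shank 7 mm in diameter, 13 mm head from 48 to 52 mm above the bench, foot disc 20 mm wide and 16 mm high. When fitted, the shank lies in the closed end of the crook, its axis about 2 mm beyond the crook's centre, and the post, not the puller, takes the pull
- puller: spring puller, about 140 g: square wooden handle 22 x 22 mm, 90 mm long, then on the same axis a steel rod 8 mm thick, ending in a straight beak 5.4 mm thick that points down at x = +110 mm. Origin: centre of the handle; x along it towards the beak, z up. It starts on the rest, axis 50 mm above the bench, beak down; take it by the handle's middle, from above
- beak_tip (a point): lower end of the puller's beak, 110 mm ahead of the handle's centre and 32 mm below its axis
- rest: plywood puller rest fixed to the bench. Origin on the bench under the lying handle's centre (start within 5 mm), x towards the beak. Board 10 mm high, x -60 to 90 mm, 66 mm wide. Two notches: under the handle's tail (x -45 to -31 mm, floor 39 mm high, 34 mm between cheeks 55 mm high) and under the rod (x 62 to 76 mm, floor 46 mm high, 24 mm between cheeks 58 mm high)
- spare_spring: spare coil spring lying loose on the bench, 75 mm long, 16 mm thick: leave it
- hex_key: black L-shaped hex key, 90 x 28 mm, lying flat: leave it
- screwdriver: screwdriver lying on the bench: leave it
- jar: pale screw jar, 54 mm wide, 65 mm high: leave it
- tape: roll of brown tape lying flat, 90 mm wide, 19 mm high: leave it
- bit_block: dark wooden block 50 x 110 x 28 mm with steel bits standing in it to 66 mm: leave it
Not all that is in view belongs to the job. Of the things that look like the rest, take the one that is farthest to the robot's left at the start.

How it is judged:
By the outcome, as a careful person would: the job done as asked, in the order asked, and still so for the second after the job is handed in, with the robot touching nothing.
It also fails if it takes over 72 s, if anything falls off the work surface, if the arm or the gripper's body presses on something with over 40 N, if the wrist force passes 120 N, or if a joint passes its speed limit or range.

ROBOT

A 7-joint arm with a two-finger parallel gripper is mounted at the origin on the work surface. World frame = base frame: x ahead of the robot, y to its left, z up, the work surface at z = 0. Lengths are in m, angles in rad, forces in N, time in s.
With the tool pointing down it reaches from about 0.425 to 0.875 m from the base axis. Payload 9.9 kg.
Tool frame: the origin (TCP) lies at the very end of the fingers, on their centre line; the grasp point (between the pads) lies 19 mm behind it; z points along the fingers, y is the line along which they close (so a half turn about z gives the same grasp; the last joint's range is limited). The gripper opens to 85 mm and grips with 20 to 120 N. Pads are 22 mm wide; open, the fingers measure 114 mm over their backs; the gripper's body (76 mm by 85 mm) begins 54 mm behind the grasp point. The pads swing forward as they close: fully open they stand 13 mm farther back than shut.
Start: joints at [1.106, 0.576, 0.025, 1.437, -0.015, 1.129, -0.057], TCP at [0.251, -0.627, 0.231] pointing down, gripper open.
Joint ranges: [-2.76, 2.76], [-0.34, 2.15], [-1.52, 1.57], [0.19, 2.46], [-1.09, 4.23], [0.17, 1.99], [-2.82, 2.82]. Speed limits (rad/s): [2.22, 2.22, 3.01, 3.01, 3.14, 3.14, 3.14].

INTERFACE

Orientations are given as a unit quaternion [x, y, z, w].
In Python, from station import bot gives the robot as it stands.
- The arm moves only by the tool jog_arm, never from a script. Its argument "series" is a list of rows, each a list of 5 numbers: the shift along the tool's x, y, z in cm, then the turn about the tool's z in degrees, then the opening, from -1 (shut) to 1 (fully open), so that 0 is half open. In form: [[tx, ty, tz, roll, hand], ...]. A call has exactly 8 rows; each row shifts and turns the commanded pose from where the row before left it, along the tool's axes as they then stand; what a row does not reach is not made up. A row lasts 1/10 s, in which the tool goes at most 50 mm and 8.59 degrees, less where a joint would pass 70% of its speed; a pose out of reach is approached as far as the arm can. A call is refused whole if a number of a shift passes 5 or a number of a turn 8.59, either way. A call with a gripper value outside its range is refused whole. The fingers move at their own pace and stop on an object; the grip force is fixed at half the most. Time passes only in rows, so rows that do not move let the fingers close, or fill a call up. It gives the time, the measured TCP pose, the force, the opening and the grip force at its end, in the units of the state.
- bot.observe(): the state, without advancing time (a new reading comes with each control period).
- bot.get_image(name): name is "scene" or "side" or "wrist"; returns a dict with "color" (420x560x3 uint8, blue, green, red), "K" (3x3 intrinsics, pixels), "rvec" (rotation vector, rad) and "tvec" (3), from world to camera coordinates, as OpenCV has them. Camera axes: x right, y down, z forward; pixel columns grow to the right and rows downward; lengths in m; the calibration is good to about 2 mm. A picture is of the moment at which its call begins. There is no depth.
- bot.close_job(): hands the job in; it is judged then, once.
The state is a dict: "t": time; "joint_positions": joint angles; "dq": joint speeds; "joint_torque": joint torques, N m; "ee_pos": TCP position; "eef_rot": TCP orientation; "ft_force": force on the tool from outside, world axes, zero at the start; "torque": the same for the moment, N m; "grip_width": finger opening in m; "finger_force": force on a finger pad.
Only numpy, scipy, OpenCV 4.12 (cv2) and the standard library are available. Lean on these libraries where they do the work, as an engineer would, in place of code of your own. Each camera call takes 0.05 s, during which the arm holds its last target. There are 200 camera calls.

## Working session

There is one attempt and no reset: what is moved stays moved. The work goes in short steps, Python scripts to look and compute and a tool call to move; the robot and the scene stay as the last step left them, time stands still between calls to the robot, and variables do not carry over. Pictures are saved under pics/ and viewed, at most 10 in all, crops included, and the job is handed in when it is done.

Besides the shell and the picture viewer there is one more tool, called after ">>>" as name([rows], argument=value, ...), one row to a line, values as JSON. jog_arm: Moves the arm, as the interface text tells. Its arguments: {"type":"object","properties":{"series":{"type":"array","items":{"type":"array","items":{"type":"number"}}}},"required":["series"]}

```bash
mkdir -p pics; ls
cat > h.py <<'E'
import numpy as np, cv2
from station import bot
def cam(n):
    d=bot.get_image(n); R=cv2.Rodrigues(np.array(d['rvec'],float))[0]; return d['color'],np.array(d['K']),R,np.array(d['tvec'],float).ravel()
def ray(c,u,v):
    _,K,R,t=c; d=R.T@np.linalg.solve(K,[u,v,1.]); return -R.T@t,d
def onz(c,u,v,z):
    o,d=ray(c,u,v); return o+d*(z-o[2])/d[2]
def proj(c,p):
    _,K,R,t=c; q=K@(R@np.array(p)+t); return q[:2]/q[2]
E
python3 - <<'E'
from h import *
print(bot.observe())
ims=[]
for n in ['scene','side','wrist']:
    c=cam(n); cv2.imwrite(f'pics/{n}0.png',c[0]); print(n,(-c[2].T@c[3]).round(3),c[1][0,0])
    np.savez(f'{n}0.npz',*c)
E
```

```text
pics
{'t': 0.0, 'joint_positions': array([ 1.10622505,  0.57653737,  0.02484875,  1.43787391, -0.01500251,
        1.12895548, -0.05650136]), 'dq': array([-0.00063697,  0.00029911, -0.0008102 ,  0.00124119,  0.00198411,
       -0.00045758, -0.00206681]), 'joint_torque': array([-1.57458056e-03, -7.65750146e+01,  2.24956959e+00, -2.85967577e+01,
        1.51629711e-02,  1.25372404e-02, -1.06544269e-05]), 'ee_pos': array([ 0.25070418, -0.62626339,  0.23045124]), 'eef_rot': array([ 9.81928351e-01,  1.89251374e-01, -1.90942273e-04, -7.71444793e-04]), 'ft_force': array([ 0.51693213, -0.36219952, -0.40920607]), 'torque': array([-0.02341851,  0.00977287,  0.02687185]), 'finger_force': 0.0, 'grip_width': 0.08503819065643513}
scene [ 1.169 -1.002  0.877] 428.0041261531599
side [0.159 0.744 1.003] 419.57192104128814
wrist [ 0.323 -0.598  0.375] 324.6509642845374
```

View pics/scene0.png

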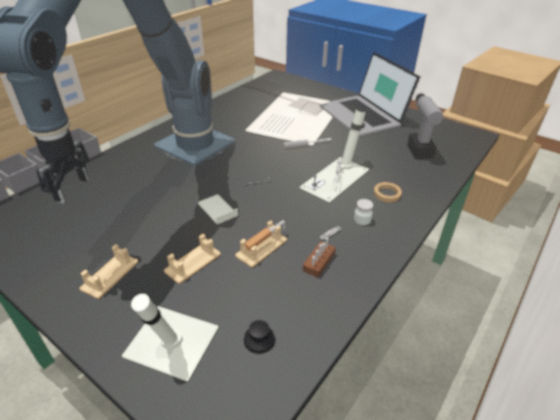

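View pics/side0.png

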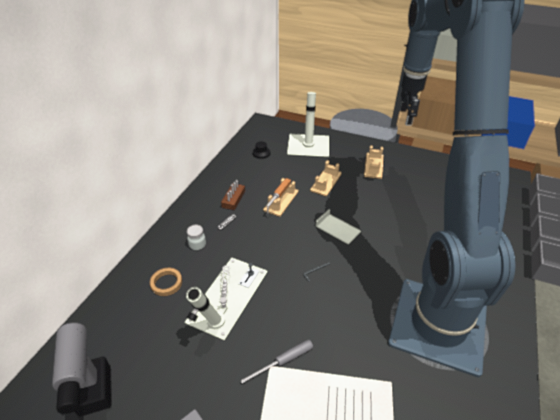

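The scene view shows three rests at (110,272), (192,258) and (262,245); only the last one holds a puller. There are two white stands: (335,178), which has a spring, and a bare one at (170,340). In the side view they're at (374,162), (326,180), (282,198), (228,295) and (308,145). Next I'll measure these and crop the side view.

Run:
```python
from h import *
L=lambda n:(lambda z:[z[k] for k in z.files])(np.load(f'{n}0.npz'))
s,d=L('scene'),L('side')
for n,c,ps in (('scene',s,[(110,272),(192,258),(262,245),(335,178),(170,340)]),('side',d,[(374,162),(326,180),(282,198),(228,295),(308,145)])):
    for p in ps: print(n,p,onz(c,*p,0.01).round(3))
a=cv2.resize(d[0][170:235,180:310],None,fx=5,fy=5,interpolation=cv2.INTER_CUBIC)
b=cv2.resize(d[0][250:340,180:280],None,fx=6,fy=6,interpolation=cv2.INTER_CUBIC)
e=cv2.resize(s[0][150:205,295:375],None,fx=6,fy=6,interpolation=cv2.INTER_CUBIC)
cv2.imwrite('pics/a.png',a)
# combine a and b within 800x600
cv=np.zeros((600,800,3),np.uint8)
a=cv2.resize(d[0][165:235,245:310],None,fx=4,fy=4,interpolation=cv2.INTER_CUBIC)
b=cv2.resize(d[0][250:345,180:275],None,fx=5.2,fy=5.2,interpolation=cv2.INTER_CUBIC)
e=cv2.resize(s[0][210:275,225:300],None,fx=3.9,fy=4,interpolation=cv2.INTER_CUBIC)
cv[:a.shape[0],:a.shape[1]]=a; cv[300:300+e.shape[0],:e.shape[1]]=e; cv[:b.shape[0],300:300+b.shape[1]]=b
cv2.imwrite('pics/c1.png',cv)
```

```text
scene (110, 272) [ 0.33  -0.637  0.01 ]
scene (192, 258) [ 0.468 -0.463  0.01 ]
scene (262, 245) [ 0.591 -0.301  0.01 ]
scene (335, 178) [0.58  0.126 0.01 ]
scene (170, 340) [ 0.621 -0.682  0.01 ]
side (374, 162) [ 0.336 -0.659  0.01 ]
side (326, 180) [ 0.478 -0.475  0.01 ]
side (282, 198) [ 0.592 -0.315  0.01 ]
side (228, 295) [0.574 0.136 0.01 ]
side (308, 145) [ 0.62  -0.671  0.01 ]
```

View pics/c1.png

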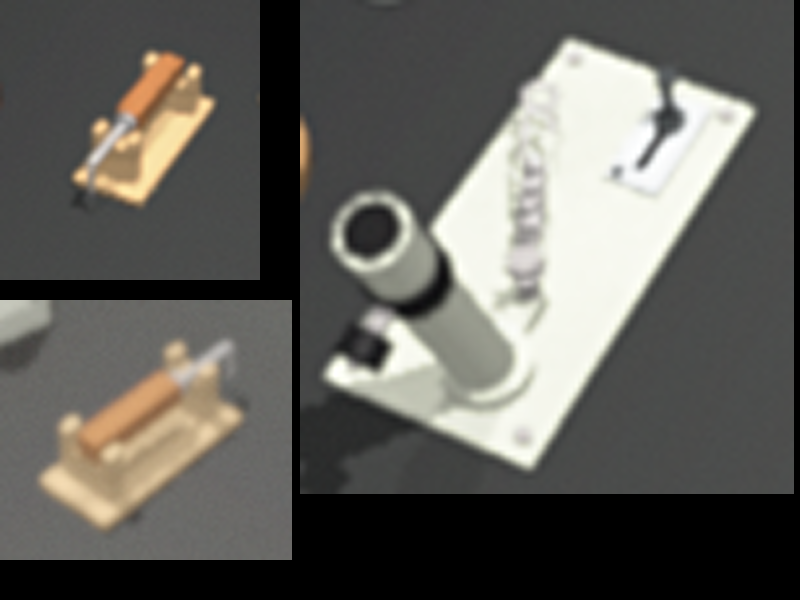

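The close crop confirms the choice: an orange-handled puller lies on the leftmost rest (y≈-0.30; the look-alikes at y≈-0.47 and -0.65 are empty). Its beak is at side px (267,210) and its tail at (287,180). The stand at (228,295) carries the spring and the anchor. Next: coarse poses of both.

```bash
cat >> h.py <<'E'
def rot2(a): return np.array([[np.cos(a),-np.sin(a)],[np.sin(a),np.cos(a)]])
def pose():
    o=bot.observe(); x,y=o['eef_rot'][:2]; return np.array(o['ee_pos']),np.arctan2(2*x*y,x*x-y*y),o
def go(p,yaw=None):
    "cm shifts in present tool axes and roll deg (roll done after shift)"
    e,a,o=pose(); d=np.array(p)-e
    tx=d[0]*np.cos(a)+d[1]*np.sin(a); ty=d[0]*np.sin(a)-d[1]*np.cos(a)
    print('tool cm',(100*np.array([tx,ty,-d[2]])).round(2),'roll',None if yaw is None else round(np.degrees(a-yaw),2),'| yaw',round(np.degrees(a),2),'e',e.round(4),'F',o['ft_force'].round(1),'t',round(o['t'],2),'w',round(o['grip_width'],4))
def save(n,tag):
    c=cam(n); np.savez(f'{tag}.npz',*c); return c
def load(tag):
    z=np.load(f'{tag}.npz'); return [z[k] for k in z.files]
E
python3 - <<'E'
from h import *
for n in ('scene','side'):
    c=load(n+'0'); hsv=cv2.cvtColor(c[0],cv2.COLOR_BGR2HSV)
    m=cv2.inRange(hsv,(5,130,80),(16,255,255))
    k,l,st,ce=cv2.connectedComponentsWithStats(m)
    for i in range(1,k):
        if st[i,4]>25:
            pts=np.argwhere(l==i)[:,::-1].astype(np.float32)
            W=np.array([onz(c,*p,.055)[:2] for p in pts]); mu=W.mean(0); w,v=np.linalg.eigh(np.cov(W.T))
            print(n,st[i],mu.round(3),'ang',np.degrees(np.arctan2(*v[::-1,1])).round(1),(4*np.sqrt(w)).round(3))
    m=cv2.inRange(hsv,(0,0,190),(180,60,255)); k,l,st,ce=cv2.connectedComponentsWithStats(m)
    for i in range(1,k):
        if st[i,4]>400 and (abs(onz(c,*ce[i],.006)[:2]-[.58,.13])<.1).all():
            h=cv2.approxPolyDP(cv2.convexHull(np.argwhere(l==i)[:,::-1].astype(np.int32)),4,True)[:,0]
            print(n,'plate',[(tuple(p),onz(c,*p,.006)[:2].round(3)) for p in h])
go([.57,-.31,.2])
E
```

```text
scene plate [((np.int32(353), np.int32(132)), array([0.461, 0.468])), ((np.int32(367), np.int32(169)), array([0.64 , 0.253])), ((np.int32(330), np.int32(200)), array([0.631, 0.01 ])), ((np.int32(303), np.int32(189)), array([0.525, 0.006]))]
side [276 110  29  12 178] [ 0.747 -0.794] ang 176.9 [0.061 0.15 ]
side [315 118  14  10  96] [ 0.605 -0.795] ang 155.2 [0.058 0.081]
side [399 136  15   9 102] [ 0.242 -0.796] ang 90.3 [0.063 0.065]
side [442 145   9   8  55] [ 0.083 -0.795] ang 86.6 [0.032 0.063]
side [510 159  26  14 202] [-0.196 -0.795] ang -179.4 [0.066 0.101]
side [275 179  16  18 124] [ 0.594 -0.327] ang 88.3 [0.033 0.101]
side [222 185  22  21 168] [ 0.73  -0.211] ang 86.0 [0.047 0.13 ]
side plate [((np.int32(266), np.int32(271)), array([0.51 , 0.011])), ((np.int32(223), np.int32(339)), array([0.522, 0.263])), ((np.int32(185), np.int32(322)), array([0.642, 0.257])), ((np.int32(231), np.int32(258)), array([0.632, 0.006]))]
tool cm [ 41.39 -17.5    3.07] roll None | yaw 21.82 e [ 0.2508 -0.6263  0.2307] F [-0.1 -0.7  0.6] t 0.15 w 0.0857
```

>>> jog_arm([
  [4.53,-1.59,0,-8.25,1],
  [4.71,-0.92,0,-8.25,1],
  [4.79,-0.23,0,-8.25,1],
  [4.78,0.46,0,-8.25,1],
  [4.66,1.14,0,-8.25,1],
  [4.45,1.79,0,-8.25,1],
  [4.15,2.41,0,-8.25,1],
  [3.76,2.98,0,-8.25,1],
])

```text
t: 0.95
ee_pos: [0.5411, -0.3728, 0.2312]
eef_rot: [0.718, 0.696, -0.0, -0.0]
ft_force: [0.8, -1.4, 0.0]
grip_width: 0.0859
finger_force: 0.0
```

Run:
```python
from h import *
go([.594,-.33,.2],np.radians(88))
c=save('wrist','w1'); cv2.imwrite('pics/w1.png',c[0]); print((-c[2].T@c[3]).round(3))
```

```text
tool cm [4.45 5.15 3.12] roll 0.14 | yaw 88.14 e [ 0.5411 -0.3728  0.2312] F [ 0.8 -1.4  0. ] t 0.95 w 0.0859
[ 0.544 -0.296  0.375]
```

View pics/w1.png

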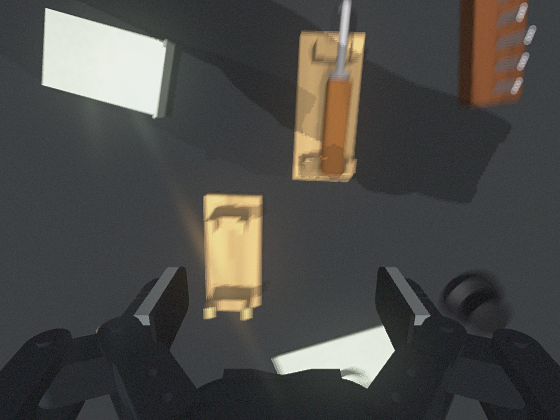

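The wrist view shows the puller, with its orange handle from (333,173) to (340,78) and the rod running up past (346,0), on its rest. An empty rest sits at (233,253).

```bash
cat >> h.py <<'E'
def handle(c,box=None):
    hsv=cv2.cvtColor(c[0],cv2.COLOR_BGR2HSV); m=cv2.inRange(hsv,(3,150,60),(14,255,255)); 
    m=cv2.morphologyEx(m,cv2.MORPH_OPEN,np.ones((3,3))); 
    k,l,st,ce=cv2.connectedComponentsWithStats(m); out=[]
    for i in range(1,k):
        if st[i,4]>300: out.append((st[i],cv2.minAreaRect(np.argwhere(l==i)[:,::-1].astype(np.float32))))
    return out
E
python3 - <<'E'
from h import *
c=load('w1')
for s,r in handle(c):
    b=cv2.boxPoints(r); W=np.array([onz(c,*p,.061)[:2] for p in b]); print(s,b.round(0).tolist(),W.round(4).tolist())
    print('c',W.mean(0).round(4),'len',[np.linalg.norm(W[i]-W[i-1]).round(3) for i in range(4)], [np.degrees(np.arctan2(*(W[i]-W[i-1])[::-1])).round(1) for i in range(4)])
E
```

```text
[ 472    0   53  103 2348] [[470.0, 102.0], [475.0, -3.0], [524.0, 0.0], [519.0, 104.0]] [[0.7171, -0.2989], [0.7096, -0.2151], [0.7511, -0.2182], [0.7625, -0.3026]]
c [ 0.7351 -0.2587] len [np.float64(0.046), np.float64(0.084), np.float64(0.042), np.float64(0.085)] [np.float64(175.4), np.float64(95.1), np.float64(-4.4), np.float64(-82.3)]
[326  85  24  31 366] [[325.0, 115.0], [328.0, 84.0], [350.0, 86.0], [347.0, 116.0]] [[0.5841, -0.3059], [0.5861, -0.2794], [0.6061, -0.2816], [0.6046, -0.3082]]
c [ 0.5952 -0.2938] len [np.float64(0.021), np.float64(0.027), np.float64(0.02), np.float64(0.027)] [np.float64(173.6), np.float64(85.5), np.float64(-6.3), np.float64(-93.3)]
[324 112  23  51 500] [[321.0, 162.0], [326.0, 110.0], [347.0, 112.0], [342.0, 164.0]] [[0.5805, -0.3499], [0.585, -0.3022], [0.604, -0.3047], [0.6004, -0.3525]]
c [ 0.5925 -0.3273] len [np.float64(0.02), np.float64(0.048), np.float64(0.019), np.float64(0.048)] [np.float64(172.4), np.float64(84.6), np.float64(-7.3), np.float64(-94.3)]
```

>>> jog_arm([
  [-0.5,2.7,1,1,1],
  [-0.5,2.6,1,1,1],
  [-0.5,0,1,1.1,1],
  [0,0,0,0,1],
  [0,0,0,0,1],
  [0,0,0,0,1],
  [0,0,0,0,1],
  [0,0,0,0,1],
])

```text
t: 1.8
ee_pos: [0.592, -0.3918, 0.2021]
eef_rot: [0.739, 0.674, 0.0, 0.0]
ft_force: [0.4, 0.1, -0.2]
grip_width: 0.0853
finger_force: 0.0
```

Run:
```python
from h import *
go([.594,-.313,.03],np.radians(85))
c=save('wrist','w2'); cv2.imwrite('pics/w2.png',c[0])
hsv=cv2.cvtColor(c[0],cv2.COLOR_BGR2HSV)
for s,r in handle(c):
    b=cv2.boxPoints(r); W=np.array([onz(c,*p,.061)[:2] for p in b]); print(s,b.round(0).tolist(),'c',W.mean(0).round(4),W.round(3).tolist())
```

```text
tool cm [ 7.86 -0.52 17.21] roll -0.29 | yaw 84.71 e [ 0.592  -0.3918  0.2021] F [ 0.4  0.1 -0.2] t 1.8 w 0.0853
[ 425    0   58   80 2457] [[425.0, 0.0], [481.0, -2.0], [484.0, 77.0], [428.0, 79.0]] c [ 0.7404 -0.2792] [[0.716, -0.249], [0.759, -0.252], [0.766, -0.309], [0.72, -0.306]]
[262 141  25  26 412] [[262.0, 141.0], [286.0, 141.0], [286.0, 166.0], [262.0, 166.0]] c [ 0.5891 -0.3553] [[0.58, -0.343], [0.6, -0.345], [0.599, -0.367], [0.577, -0.365]]
```

View pics/w2.png

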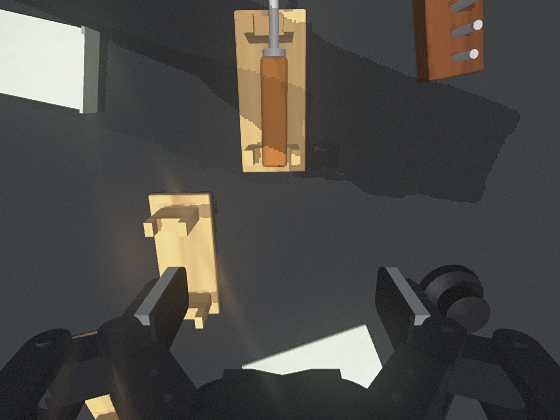

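The handle spans (262–287, 55–166) and runs straight up the image. The rod goes up from (274,50) to (273,0).

Run:
```python
from h import *
c=load('w2')
W=np.array([onz(c,*p,.061)[:2] for p in [(262,166),(287,166),(286,56),(262,56)]]);print(W.round(4),W.mean(0).round(4))
t=(W[0]+W[1])/2;f=(W[2]+W[3])/2;d=f-t;print(np.linalg.norm(d),np.degrees(np.arctan2(d[1],d[0])))
cc=W.mean(0)
go([*cc,.1],np.arctan2(d[1],d[0])); go([*cc,.031])
```

```text
[[ 0.5774 -0.3651]
 [ 0.5995 -0.3672]
 [ 0.6064 -0.2784]
 [ 0.5872 -0.2767]] [ 0.5926 -0.3219]
0.08899486042019661 84.59703611633499
tool cm [ 6.97 -0.59 10.19] roll 0.11 | yaw 84.71 e [ 0.592  -0.3918  0.2019] F [-0.2  0.1 -0. ] t 1.85 w 0.0852
tool cm [ 6.97 -0.59 17.09] roll None | yaw 84.71 e [ 0.592  -0.3918  0.2019] F [-0.2  0.1 -0. ] t 1.85 w 0.0852
```

>>> jog_arm([
  [3.5,-0.3,3,0,1],
  [3.47,-0.29,3,0,1],
  [0,0,3,0,1],
  [0,0,3,0,1],
  [0,0,2,0,1],
  [0,0,1,0,1],
  [0,0,0.6,0,1],
  [0,0,0,0,1],
])

```text
t: 2.65
ee_pos: [0.5928, -0.3218, 0.0453]
eef_rot: [0.739, 0.674, 0.0, -0.0]
ft_force: [-0.5, -0.5, -0.2]
grip_width: 0.0853
finger_force: 0.0
```

Run:
```python
from h import *
go([.5926,-.3219,.031],np.radians(84.6))
```

```text
tool cm [-0.02 -0.02  1.43] roll 0.11 | yaw 84.71 e [ 0.5928 -0.3218  0.0453] F [-0.5 -0.5 -0.2] t 2.65 w 0.0853
```

>>> jog_arm([
  [0,0,0.7,0,1],
  [0,0,0.7,0,1],
  [0,0,0,0,0],
  [0,0,0,0,-0.5],
  [0,0,0,0,-1],
  [0,0,0,0,-1],
  [0,0,0,0,-1],
  [0,0,0,0,-1],
])

```text
t: 3.45
ee_pos: [0.593, -0.3217, 0.0317]
eef_rot: [0.739, 0.674, 0.0, 0.0]
ft_force: [0.4, -0.5, 2.5]
grip_width: 0.0209
finger_force: 58.9
```

>>> jog_arm([
  [0,0,-1.5,0,-1],
  [0,0,-3,0,-1],
  [0,0,-3,0,-1],
  [3.5,-1,-3,0,-1],
  [4,-1.5,-3,0,-1],
  [4,-1.5,-2.5,0,-1],
  [4,-1.5,0,0,-1],
  [4,-1.5,0,0,-1],
])

```text
t: 4.25
ee_pos: [0.5411, -0.1213, 0.192]
eef_rot: [0.739, 0.674, 0.001, 0.001]
ft_force: [1.5, 0.5, -1.3]
grip_width: 0.0209
finger_force: 59.0
```

>>> jog_arm([
  [4,-1.5,0,0,-1],
  [3,-1.3,0,0,-1],
  [0,0,0,0,-1],
  [0,0,0,0,-1],
  [0,0,0,0,-1],
  [0,0,0,0,-1],
  [0,0,0,0,-1],
  [0,0,0,0,-1],
])

```text
t: 5.05
ee_pos: [0.52, -0.0512, 0.1899]
eef_rot: [0.739, 0.673, -0.0, -0.0]
ft_force: [-0.5, 0.6, -1.8]
grip_width: 0.0213
finger_force: 59.0
```

Run:
```python
from h import *
go([.52,-.05,.19],np.radians(84.7))
c=save('wrist','w3'); cv2.imwrite('pics/w3.png',cv2.resize(c[0],(800,600),interpolation=cv2.INTER_CUBIC))
d=save('side','d3'); s=save('scene','s3')
```

```text
tool cm [ 0.12 -0.01 -0.01] roll -0.05 | yaw 84.65 e [ 0.52   -0.0512  0.1899] F [-0.5  0.6 -1.8] t 5.05 w 0.0213
```

View pics/w3.png

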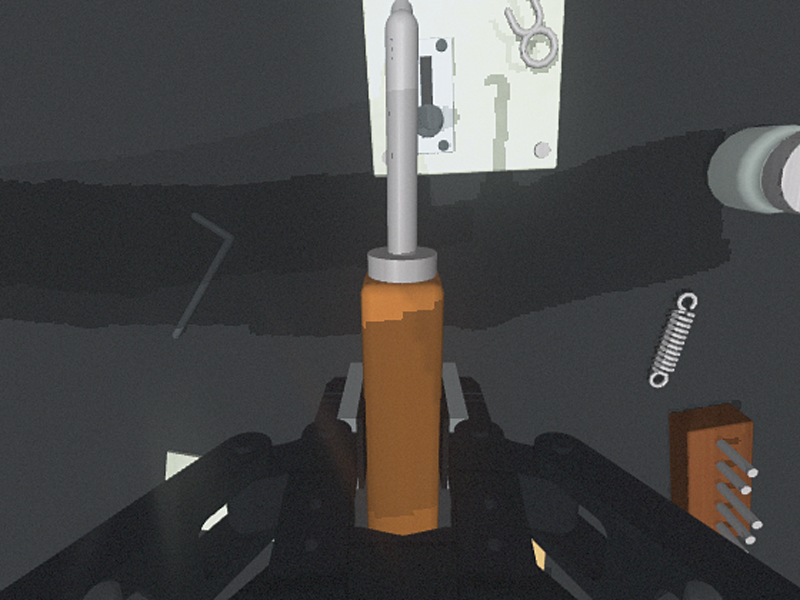

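The wrist view (scaled ×1.43) shows the puller held straight, with the slot strip at (436,95), the dark post at (428,118) and the loop at (538,46). The jar, spare spring, hex key and bit block are all clear. One more view, shifted forward, will show the hook and the post fully.

>>> jog_arm([
  [3,-1,0,0,-1],
  [3,-1.5,0,0,-1],
  [1,-1,0,0,-1],
  [0,0,0,0,-1],
  [0,0,0,0,-1],
  [0,0,0,0,-1],
  [0,0,0,0,-1],
  [0,0,0,0,-1],
])

```text
t: 6.0
ee_pos: [0.4918, 0.0217, 0.1899]
eef_rot: [0.739, 0.673, -0.0, 0.0]
ft_force: [-0.0, -0.2, -1.1]
grip_width: 0.021
finger_force: 59.0
```

Run:
```python
from h import *
go([.5,.02,.19],np.radians(84.7))
c=save('wrist','w4'); d=load('d3')
cv=np.zeros((600,800,3),np.uint8)
a=cv2.resize(c[0][0:200,250:450],None,fx=3,fy=3,interpolation=cv2.INTER_CUBIC)
cv[:600,:600]=a
b=cv2.resize(d[0][255:305,225:275],None,fx=4,fy=4,interpolation=cv2.INTER_CUBIC); cv[:200,600:]=b
cv2.imwrite('pics/w4.png',cv)
```

```text
tool cm [-0.09  0.83 -0.01] roll -0.05 | yaw 84.65 e [0.4918 0.0217 0.1899] F [-0.  -0.2 -1.1] t 6.0 w 0.021
```

View pics/w4.png

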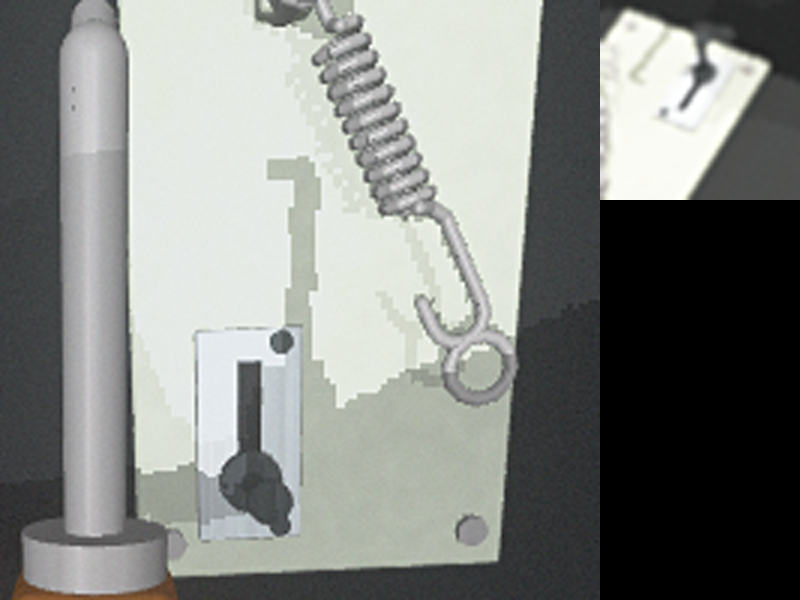

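The crop (×3, offset 250,0) shows the loop ring at (479,367), the hook point at (422,300), the coil end at (405,208) and the pivot at about (285,8). The post's foot disc is at (250,482) with its head near (272,502), and the slot runs up to (250,362). The post is clamped at the slot's outer end.

Run:
```python
from h import *
c=load('w4'); f=lambda x,y,z:onz(c,250+x/3,y/3,z)
print('cam',(-c[2].T@c[3]).round(3))
for n,x,y,z in [('loop',479,367,.042),('tip',422,300,.042),('pivot',283,8,.049),('foot',250,482,.016),('head',272,502,.052),('head2',265,490,.052),('slot0',250,362,.011),('aTL',195,328,.011),('aTR',301,326,.011),('aBR',298,537,.011),('aBL',200,541,.011),('shank',480,300,.042),('pBR',498,562,.006),('pBL',137,574,.006),('beaktip?',93,8,.177),('rodL',62,300,.209),('rodR',127,300,.209)]:
    print(n,f(x,y,z).round(4))
P=f(250,482,.016)
for z in (.016,.04,.048,.052): q=proj(c,[P[0],P[1],z]); print(z,((q[0]-250)*3).round(),(q[1]*3).round())
```

```text
cam [0.499 0.099 0.334]
loop [0.609  0.0733 0.042 ]
tip [0.5924 0.0934 0.042 ]
pivot [0.5541 0.1681 0.049 ]
foot [0.545  0.0413 0.016 ]
head [0.546  0.0413 0.052 ]
head2 [0.5441 0.045  0.052 ]
slot0 [0.5475 0.079  0.011 ]
aTL [0.5306 0.0911 0.011 ]
aTR [0.5641 0.0886 0.011 ]
aBR [0.5611 0.0202 0.011 ]
aBL [0.528  0.0219 0.011 ]
shank [0.6088 0.0919 0.042 ]
pBR [0.6308 0.0037 0.006 ]
pBL [0.5059 0.0111 0.006 ]
beaktip? [0.5028 0.1394 0.177 ]
rodL [0.4954 0.1005 0.209 ]
rodR [0.5033 0.0997 0.209 ]
0.016 250.0 482.0
0.04 262.0 495.0
0.048 266.0 500.0
0.052 269.0 502.0
```

Everything checks out: post at (0.5455,0.0413), anchor mid (0.546,0.055) with strip length 69 mm, pivot (0.5605,0.180) from the plate corners, and loop 117 mm from the pivot with a swing of 0.467 rad. The rod lies where the grasp predicts. Next I'll plan the moves.

```bash
cat >> h.py <<'E'
PIV=np.array([.5605,.180]); PA=np.radians(-92.35)
def B(phi,r): return PIV+r*np.array([np.cos(PA+phi),np.sin(PA+phi)])
def plan(wps,start=None):
    "wps: list of (bx,by,tcpz,yawdeg,nrows); prints tool rows from present pose"
    e,a,o=pose(); e=e.copy()
    print('t',round(o['t'],2),'e',e.round(4),'yaw',np.degrees(a).round(2),'beak',(e[:2]+.11*np.array([np.cos(a),np.sin(a)])).round(4),'F',o['ft_force'].round(1))
    for bx,by,z,yd,n in wps:
        y1=np.radians(yd); b0=e[:2]+.11*np.array([np.cos(a),np.sin(a)]); z0=e[2]; a0=a
        for i in range(1,n+1):
            s=i/n; an=a0+(y1-a0)*s; b=b0+(np.array([bx,by])-b0)*s
            en=np.r_[b-.11*np.array([np.cos(an),np.sin(an)]),z0+(z-z0)*s]; d=en-e
            print([round(float(v),2) for v in (100*(d[0]*np.cos(a)+d[1]*np.sin(a)),100*(d[0]*np.sin(a)-d[1]*np.cos(a)),-100*d[2],np.degrees(a-an))]); e,a=en,an
        print('--')
def rphi():
    e,a,o=pose(); b=e[:2]+.11*np.array([np.cos(a),np.sin(a)])-PIV
    print('beak r %.4f phi %.4f z %.4f yaw %.2f F'%(np.hypot(*b),np.arctan2(b[1],b[0])-PA,e[2],np.degrees(a)),o['ft_force'].round(2),'w',o['grip_width'].round(4),'t',round(o['t'],2))
E
python3 - <<'E'
from h import *
c=load('w3')
for n,x,y,z in [('jar',785,170,.065),('spring',672,340,.008),('bits',748,540,.066),('bitsB',690,420,.028)]: print(n,onz(c,x*.7,y*.7,z).round(3))
print(B(.467,.117),B(-.067,.1395))
plan([(.609,.0733,.1,100,6),(.609,.0733,.06,100,2)])
E
```

```text
jar [ 0.74  -0.005  0.065]
spring [ 0.719 -0.131  0.008]
bits [ 0.753 -0.268  0.066]
bitsB [ 0.726 -0.189  0.028]
[0.60884648 0.07345603] [0.54546116 0.041313  ]
t 6.05 e [0.4918 0.0218 0.19  ] yaw 84.66 beak [0.502  0.1314] F [ 0.5 -0.5 -2.5]
[-0.79, 2.36, 1.5, -2.56]
[-0.87, 2.32, 1.5, -2.56]
[-0.95, 2.28, 1.5, -2.56]
[-1.03, 2.23, 1.5, -2.56]
[-1.11, 2.19, 1.5, -2.56]
[-1.18, 2.13, 1.5, -2.56]
--
[0.0, 0.0, 2.0, 0.0]
[0.0, 0.0, 2.0, 0.0]
--
```

>>> jog_arm([
  [-0.79,2.36,1.5,-2.56,-1],
  [-0.87,2.32,1.5,-2.56,-1],
  [-0.95,2.28,1.5,-2.56,-1],
  [-1.03,2.23,1.5,-2.56,-1],
  [-1.11,2.19,1.5,-2.56,-1],
  [-1.18,2.13,1.5,-2.56,-1],
  [0,0,2,0,-1],
  [0,0,1.5,0,-1],
])

```text
t: 6.85
ee_pos: [0.6279, -0.0351, 0.0633]
eef_rot: [0.643, 0.766, -0.0, -0.001]
ft_force: [-0.9, 0.2, -1.0]
grip_width: 0.0211
finger_force: 59.1
```

>>> jog_arm([
  [0,0,0,0,-1],
  [0,0,0,0,-1],
  [0,0,0,0,-1],
  [0,0,0,0,-1],
  [0,0,0,0,-1],
  [0,0,0,0,-1],
  [0,0,0,0,-1],
  [0,0,0,0,-1],
])

```text
t: 7.65
ee_pos: [0.6281, -0.0344, 0.0651]
eef_rot: [0.642, 0.766, 0.0, 0.0]
ft_force: [0.8, 0.1, -0.7]
grip_width: 0.0214
finger_force: 59.1
```

Run:
```python
from h import *
rphi(); plan([(.609,.0733,.043,100,3)])
e,a,o=pose(); b=e[:2]+.11*np.array([np.cos(a),np.sin(a)])
cv=np.zeros((600,800,3),np.uint8)
for i,n in enumerate(['wrist','side','scene']):
    c=save(n,'x5'+n); p=proj(c,[*b,e[2]-.013]); l=proj(c,[.609,.0733,.040]); print(n,'tip',p.round(1),'loop',l.round(1))
    k=[3,6,6][i]; h=[66,25,25][i]; x,y=int(max(l[0]-h,0)),int(max(l[1]-h,0)); s=[400,400,400][i]
    cr=cv2.resize(c[0][y:y+2*h,x:x+2*h],None,fx=[3,7.9,5.9][i],fy=[3,7.9,5.9][i],interpolation=cv2.INTER_CUBIC); print(n,'crop0',x,y,cr.shape)
    ox,oy=[(0,0),(400,0),(400,400)][i]
    cr=cr[:600-oy,:800-ox]; cv[oy:oy+cr.shape[0],ox:ox+cr.shape[1]]=cr
cv2.imwrite('pics/x5.png',cv)
```

```text
Traceback (most recent call last):
  File "h.py", line 45, in rphi
    print('beak r %.4f phi %.4f z %.4f yaw %.2f F'%(np.hypot(*b),np.arctan2(b[1],b[0])-PA,e[2],np.degrees(a)),o['ft_force'].round(2),'w',o['grip_width'].round(4),'t',round(o['t'],2))
                                                                                                                                         ^^^^^^^^^^^^^^^^^^^^^
AttributeError: 'float' object has no attribute 'round'
```

```bash
sed -i "s/o\['grip_width'\].round(4)/round(o['grip_width'],4)/" h.py
python3 - <<'E'
from h import *
rphi(); plan([(.609,.0733,.043,100,3)])
e,a,o=pose(); b=e[:2]+.11*np.array([np.cos(a),np.sin(a)])
cv=np.zeros((600,800,3),np.uint8)
for i,n in enumerate(['wrist','side','scene']):
    c=save(n,'x5'+n); p=proj(c,[*b,e[2]-.013]); l=proj(c,[.609,.0733,.040]); print(n,'tip',p.round(1),'loop',l.round(1))
    h=[66,25,25][i]; f=[3,8,8][i]; x,y=int(max(l[0]-h,0)),int(max(l[1]-h,0))
    cr=cv2.resize(c[0][y:y+2*h,x:x+2*h],None,fx=f,fy=f,interpolation=cv2.INTER_CUBIC); print(n,'crop0',x,y,cr.shape)
    ox,oy=[(0,0),(400,0),(0,400)][i]
    if i==2: cr=cr[100:300]
    cr=cr[:600-oy,:800-ox]; cv[oy:oy+cr.shape[0],ox:ox+cr.shape[1]]=cr
cv2.imwrite('pics/x5.png',cv)
E
```

```text
beak r 0.1166 phi 0.4682 z 0.0651 yaw 100.07 F [ 0.85  0.15 -0.72] w 0.0214 t 7.65
t 7.65 e [ 0.6281 -0.0344  0.0651] yaw 100.07 beak [0.6088 0.0739] F [ 0.8  0.1 -0.7]
[-0.02, -0.0, 0.74, 0.02]
[-0.02, -0.0, 0.74, 0.02]
[-0.02, -0.0, 0.74, 0.02]
--
wrist tip [281.3  24.5] loop [281.5  32. ]
wrist crop0 215 0 (396, 396, 3)
side tip [226.1 266.3] loop [226.5 268.8]
side crop0 201 243 (400, 400, 3)
scene tip [335.4 177.6] loop [335.1 180.6]
scene crop0 310 155 (400, 400, 3)
```

View pics/x5.png

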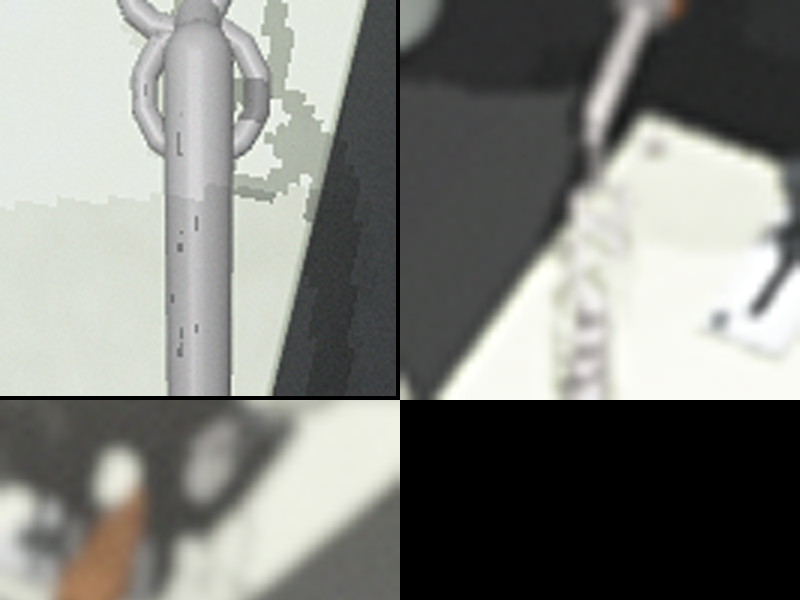

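Run:
```python
from h import *
for tag,e,a in (('w4',np.array([.4918,.0218,.19]),np.radians(84.66)),('x5wrist',np.array([.6281,-.0344,.0651]),np.radians(100.07))):
    c=load(tag); u=np.array([np.cos(a),np.sin(a)])
    for x,z in ((.045,.011),(.045,0),(.1,.004),(.104,.004),(.11,0.004),(.114,0),(.11,-.032)):
        print(tag,x,z,proj(c,[*(e[:2]+u*x),e[2]+.019+z]).round(1))
```

```text
w4 0.045 0.011 [280.9 196.8]
w4 0.045 0 [280.9 189.3]
w4 0.1 0.004 [280.8  32.5]
w4 0.104 0.004 [280.8  18.9]
w4 0.11 0.004 [280.8  -1.9]
w4 0.114 0 [280.8 -12. ]
w4 0.11 -0.032 [280.9  24.2]
x5wrist 0.045 0.011 [281.4 196.9]
x5wrist 0.045 0 [281.4 189.4]
x5wrist 0.1 0.004 [281.5  32.7]
x5wrist 0.104 0.004 [281.5  19.2]
x5wrist 0.11 0.004 [281.5  -1.6]
x5wrist 0.114 0 [281.5 -11.7]
x5wrist 0.11 -0.032 [281.5  24.4]
```

The ring is centred under the rod (wrist px 282,30), and the collar and rod end fall where the geometry puts them. Lowering the beak into the loop now.

>>> jog_arm([
  [0,0,0.7,0,-1],
  [0,0,0.5,0,-1],
  [0,0,0.5,0,-1],
  [0,0,0.5,0,-1],
  [0,0,0,0,-1],
  [0,0,0,0,-1],
  [0,0,0,0,-1],
  [0,0,0,0,-1],
])

```text
t: 8.6
ee_pos: [0.6282, -0.0344, 0.0433]
eef_rot: [0.642, 0.766, 0.0, 0.0]
ft_force: [0.6, -0.2, -1.1]
grip_width: 0.0213
finger_force: 59.1
```

Run:
```python
from h import *
rphi()
plan([(*B(.467,.1245),.043,100,4),(*B(.44,.14),.043,100,4)])
```

```text
beak r 0.1167 phi 0.4694 z 0.0433 yaw 100.08 F [ 0.57 -0.21 -1.15] w 0.0213 t 8.6
t 8.6 e [ 0.6282 -0.0344  0.0433] yaw 100.08 beak [0.609  0.0739] F [ 0.6 -0.2 -1.1]
[-0.19, 0.04, 0.01, 0.02]
[-0.19, 0.04, 0.01, 0.02]
[-0.19, 0.04, 0.01, 0.02]
[-0.19, 0.04, 0.01, 0.02]
--
[-0.4, 0.0, -0.0, 0.0]
[-0.4, 0.0, -0.0, 0.0]
[-0.4, 0.0, -0.0, 0.0]
[-0.4, 0.0, -0.0, 0.0]
--
```

No contact force going down, so the beak is in the ring. Next I pull, and check that the spring force shows.

>>> jog_arm([
  [-0.19,0.04,0,0,-1],
  [-0.19,0.04,0,0,-1],
  [-0.19,0.04,0,0,-1],
  [-0.19,0.04,0,0,-1],
  [-0.4,0,0,0,-1],
  [-0.4,0,0,0,-1],
  [-0.4,0,0,0,-1],
  [-0.4,0,0,0,-1],
])

```text
t: 9.4
ee_pos: [0.6333, -0.0563, 0.0428]
eef_rot: [0.642, 0.767, 0.0, -0.001]
ft_force: [-2.8, 7.0, -0.9]
grip_width: 0.0213
finger_force: 59.0
```

Run:
```python
from h import *
rphi()
plan([(*B(.40,.160),.043,100,4),(*B(.36,.1803),.043,98,4)])
```

```text
beak r 0.1387 phi 0.4365 z 0.0428 yaw 100.14 F [-2.82  7.   -0.9 ] w 0.0213 t 9.4
t 9.4 e [ 0.6333 -0.0563  0.0428] yaw 100.14 beak [0.6139 0.052 ] F [-2.8  7.  -0.9]
[-0.55, -0.03, -0.0, 0.04]
[-0.55, -0.03, -0.0, 0.04]
[-0.55, -0.03, -0.0, 0.04]
[-0.55, -0.03, -0.0, 0.04]
--
[-0.53, -0.18, -0.0, 0.5]
[-0.53, -0.18, -0.0, 0.5]
[-0.53, -0.17, -0.0, 0.5]
[-0.53, -0.17, -0.0, 0.5]
--
```

>>> jog_arm([
  [-0.55,-0.03,0,0,-1],
  [-0.55,-0.03,0,0,-1],
  [-0.55,-0.03,0,0,-1],
  [-0.55,-0.03,0,0,-1],
  [-0.53,-0.18,0,0.5,-1],
  [-0.53,-0.18,0,0.5,-1],
  [-0.53,-0.17,0,0.5,-1],
  [-0.53,-0.17,0,0.5,-1],
])

```text
t: 10.2
ee_pos: [0.6318, -0.0975, 0.0425]
eef_rot: [0.654, 0.756, 0.001, -0.002]
ft_force: [-3.9, 13.6, -2.3]
grip_width: 0.0211
finger_force: 59.0
```

Run:
```python
from h import *
rphi()
plan([(*B(.24,.1803),.043,94,4),(*B(.12,.1803),.043,90,4)])
```

```text
beak r 0.1776 phi 0.3591 z 0.0425 yaw 98.24 F [-3.93 13.56 -2.26] w 0.0211 t 10.2
t 10.2 e [ 0.6318 -0.0975  0.0425] yaw 98.24 beak [0.616  0.0114] F [-3.9 13.6 -2.3]
[-0.13, -0.72, -0.01, 1.06]
[-0.14, -0.72, -0.01, 1.06]
[-0.15, -0.72, -0.01, 1.06]
[-0.16, -0.72, -0.01, 1.06]
--
[-0.04, -0.73, -0.0, 1.0]
[-0.05, -0.73, -0.0, 1.0]
[-0.05, -0.73, -0.0, 1.0]
[-0.06, -0.73, -0.0, 1.0]
--
```

>>> jog_arm([
  [-0.13,-0.72,0,1.06,-1],
  [-0.14,-0.72,0,1.06,-1],
  [-0.15,-0.72,0,1.06,-1],
  [-0.16,-0.72,0,1.06,-1],
  [-0.04,-0.73,0,1,-1],
  [-0.05,-0.73,0,1,-1],
  [-0.05,-0.73,0,1,-1],
  [-0.06,-0.73,0,1,-1],
])

```text
t: 11.0
ee_pos: [0.5757, -0.1095, 0.0428]
eef_rot: [0.707, 0.707, 0.001, -0.002]
ft_force: [0.0, 15.1, -3.6]
grip_width: 0.021
finger_force: 58.9
```

Run:
```python
from h import *
rphi()
c=save('wrist','w6')
for n,p in (('post',[.5455,.0413,.052]),('crook',[*B(.12,.1593),.04]),('loop',[*B(.12,.1758),.04])): print(n,proj(c,p).round(1))
cv2.imwrite('pics/w6.png',cv2.resize(c[0][0:150,180:380],None,fx=4,fy=4,interpolation=cv2.INTER_CUBIC))
plan([(*B(.03,.1803),.043,88,6),(*B(0.0,.1803),.043,87,2)])
```

```text
beak r 0.1801 phi 0.1254 z 0.0428 yaw 89.99 F [ 0.04 15.1  -3.62] w 0.021 t 11.0
post [ 189.4 -130.3]
crook [274.4 -42.1]
loop [277.9   6.8]
t 11.05 e [ 0.5743 -0.1098  0.0427] yaw 89.91 beak [5.744e-01 2.000e-04] F [-2.8 14.2 -2.5]
[-0.01, -0.33, -0.0, 0.32]
[-0.01, -0.33, -0.0, 0.32]
[-0.01, -0.33, -0.0, 0.32]
[-0.01, -0.33, -0.0, 0.32]
[-0.01, -0.33, -0.0, 0.32]
[-0.02, -0.33, -0.0, 0.32]
--
[-0.0, -0.37, -0.0, 0.5]
[-0.0, -0.37, -0.0, 0.5]
--
```

View pics/w6.png

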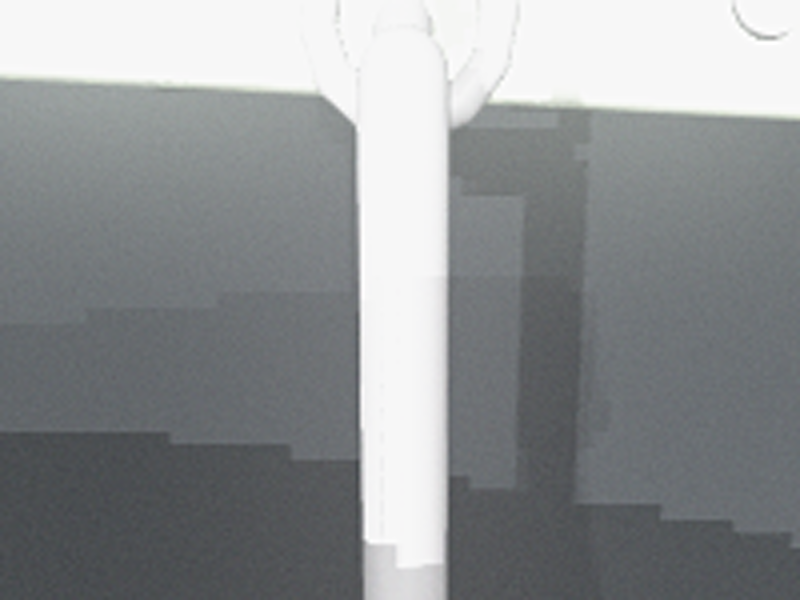

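The wrist view shows only the ring around the beak (ring edges at 315 and 520, bottom at y≈115), so the post isn't in sight. I'll sweep slowly and watch the force.

>>> jog_arm([
  [-0.01,-0.33,0,0.32,-1],
  [-0.01,-0.33,0,0.32,-1],
  [-0.01,-0.33,0,0.32,-1],
  [-0.01,-0.33,0,0.32,-1],
  [-0.01,-0.33,0,0.32,-1],
  [-0.02,-0.33,0,0.32,-1],
  [0,-0.2,0,0.3,-1],
  [0,0,0,0,-1],
])

```text
t: 11.85
ee_pos: [0.5544, -0.1101, 0.043]
eef_rot: [0.721, 0.693, 0.002, -0.001]
ft_force: [0.4, 14.2, -2.1]
grip_width: 0.0208
finger_force: 58.9
```

Run:
```python
from h import *
rphi()
d=save('side','d7')
for n,p in (('post',[.5455,.0413,.052]),('postfoot',[.5455,.0413,.016]),('crook',[*B(.02,.1593),.04]),('loop',[*B(.02,.1758),.04])): print(n,(np.array(proj(d,p))-[215,240])*10)
cv2.imwrite('pics/d7.png',cv2.resize(d[0][240:300,215:275],None,fx=10,fy=10,interpolation=cv2.INTER_CUBIC))
plan([(*B(-.067,.1803),.043,86,6)])
```

```text
beak r 0.1802 phi 0.0308 z 0.0430 yaw 87.79 F [ 0.38 14.17 -2.14] w 0.0208 t 11.85
post [354.79140171 247.90863367]
postfoot [360.66509901 325.84044751]
crook [351.20830148 213.31273679]
loop [375.85973002 174.93965377]
t 11.9 e [ 0.5546 -0.11    0.043 ] yaw 87.8 beak [ 5.588e-01 -1.000e-04] F [-0.1 14.  -3.4]
[0.0, -0.35, -0.0, 0.3]
[0.0, -0.35, -0.0, 0.3]
[0.0, -0.35, -0.0, 0.3]
[-0.0, -0.35, -0.0, 0.3]
[-0.0, -0.35, -0.0, 0.3]
[-0.0, -0.35, -0.0, 0.3]
--
```

View pics/d7.png

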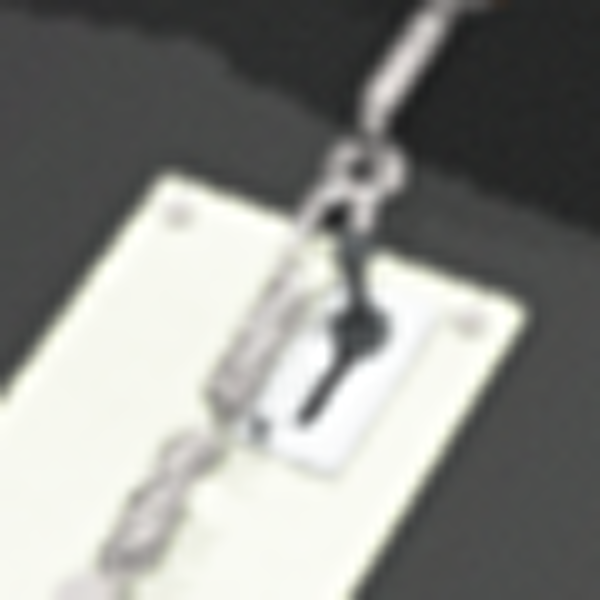

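The side crop (×10, offset 215,240) shows the ring at (372,165) and the hook point at (367,222), with the post head at (348,240) just behind the point and the coil end at (300,270). The mouth faces the post, so I carry on sweeping.

>>> jog_arm([
  [0,-0.35,0,0.3,-1],
  [0,-0.35,0,0.3,-1],
  [0,-0.35,0,0.3,-1],
  [0,-0.35,0,0.3,-1],
  [0,-0.25,0,0.3,-1],
  [0,-0.2,0,0.3,-1],
  [0,0,0,0,-1],
  [0,0,0,0,-1],
])

```text
t: 12.7
ee_pos: [0.5367, -0.1092, 0.0431]
eef_rot: [0.731, 0.682, 0.002, -0.001]
ft_force: [1.1, 14.9, -4.0]
grip_width: 0.0213
finger_force: 58.9
```

Run:
```python
from h import *
rphi(); plan([(*B(-.067,.1803),.043,86,1)])
```

```text
beak r 0.1802 phi -0.0488 z 0.0431 yaw 86.00 F [ 1.12 14.88 -4.04] w 0.0213 t 12.7
t 12.7 e [ 0.5367 -0.1092  0.0431] yaw 86.0 beak [5.443e-01 5.000e-04] F [ 1.1 14.9 -4. ]
[0.0, -0.33, 0.01, 0.0]
--
```

>>> jog_arm([
  [0,-0.1,0,0,-1],
  [0,-0.1,0,0,-1],
  [0,-0.1,0,0,-1],
  [0,0,0,0,-1],
  [0,0,0,0,-1],
  [0,0,0,0,-1],
  [0,0,0,0,-1],
  [0,0,0,0,-1],
])

```text
t: 13.5
ee_pos: [0.5338, -0.1091, 0.0431]
eef_rot: [0.731, 0.682, 0.002, -0.001]
ft_force: [1.2, 14.8, -3.8]
grip_width: 0.0212
finger_force: 58.9
```

Run:
```python
from h import *
for i in range(4):
    rphi(); bot.get_image('side')
d=save('side','d8')
cv2.imwrite('pics/d8.png',cv2.resize(d[0][240:300,215:275],None,fx=10,fy=10,interpolation=cv2.INTER_CUBIC))
```

```text
beak r 0.1804 phi -0.0643 z 0.0431 yaw 85.99 F [ 1.23 14.84 -3.82] w 0.0212 t 13.5
beak r 0.1803 phi -0.0646 z 0.0431 yaw 86.00 F [ 2.12 14.43 -3.74] w 0.0215 t 13.55
beak r 0.1804 phi -0.0644 z 0.0431 yaw 85.99 F [ 2.02 14.3  -2.67] w 0.0212 t 13.6
beak r 0.1804 phi -0.0644 z 0.0431 yaw 85.99 F [ 1.61 14.7  -2.32] w 0.0212 t 13.65
```

View pics/d8.png

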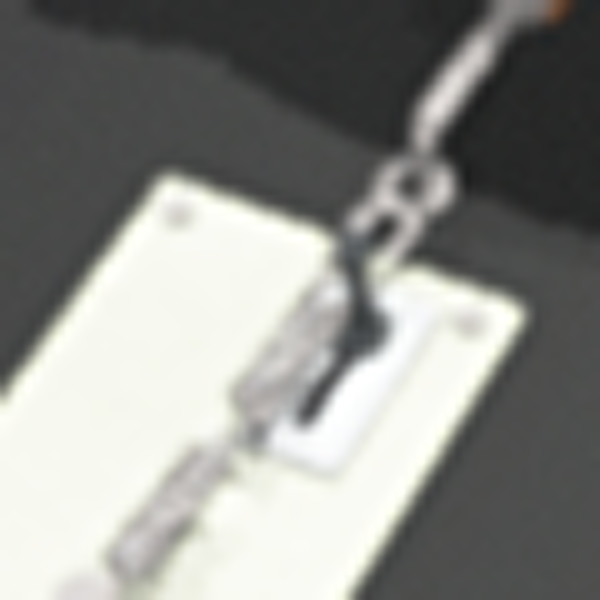

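The side crop now shows the post (head 350,240) between the shank and the hook point (398,255), with no side contact force. Easing back.

>>> jog_arm([
  [0,-0.05,0,0,-1],
  [0.2,0.01,0,0,-1],
  [0.2,0.01,0,0,-1],
  [0.2,0.01,0,0,-1],
  [0.2,0.01,0,0,-1],
  [0.2,0.01,0,0,-1],
  [0.2,0.01,0,0,-1],
  [0,0,0,0,-1],
])

```text
t: 14.55
ee_pos: [0.5348, -0.0974, 0.0432]
eef_rot: [0.731, 0.682, 0.002, -0.001]
ft_force: [0.9, 12.2, -2.7]
grip_width: 0.0212
finger_force: 58.9
```

Run:
```python
from h import *
for i in range(4):
    rphi(); bot.get_image('side')
```

```text
beak r 0.1686 phi -0.0658 z 0.0432 yaw 85.99 F [ 0.95 12.24 -2.7 ] w 0.0212 t 14.55
beak r 0.1688 phi -0.0659 z 0.0431 yaw 85.98 F [ 0.73 11.95 -2.93] w 0.0213 t 14.6
beak r 0.1689 phi -0.0658 z 0.0432 yaw 85.97 F [ 1.09 11.69 -2.87] w 0.021 t 14.65
beak r 0.1689 phi -0.0658 z 0.0432 yaw 85.97 F [ 1.52 12.58 -3.42] w 0.0215 t 14.7
```

>>> jog_arm([
  [0.2,0.01,0,0,-1],
  [0.2,0.01,0,0,-1],
  [0.15,0.01,0,0,-1],
  [0.15,0,0,0,-1],
  [0.1,0,0,0,-1],
  [0.1,0,0,0,-1],
  [0.1,0,0,0,-1],
  [0,0,0,0,-1],
])

```text
t: 15.55
ee_pos: [0.5358, -0.0882, 0.0432]
eef_rot: [0.732, 0.682, 0.002, -0.0]
ft_force: [1.4, 9.7, -2.9]
grip_width: 0.0212
finger_force: 58.9
```

Run:
```python
from h import *
for i in range(3):
    rphi(); bot.get_image('side')
```

```text
beak r 0.1594 phi -0.0656 z 0.0432 yaw 85.94 F [ 1.41  9.69 -2.89] w 0.0212 t 15.55
beak r 0.1594 phi -0.0655 z 0.0432 yaw 85.94 F [ 1.17 10.29 -3.27] w 0.0211 t 15.6
beak r 0.1594 phi -0.0654 z 0.0432 yaw 85.94 F [ 0.66 11.39 -2.66] w 0.0209 t 15.65
```

>>> jog_arm([
  [0.1,0,0,0,-1],
  [0.1,0,0,0,-1],
  [0.1,0,0,0,-1],
  [0,0,0,0,-1],
  [0,0,0,0,-1],
  [0,0,0,0,-1],
  [0,0,0,0,-1],
  [0,0,0,0,-1],
])

```text
t: 16.5
ee_pos: [0.5354, -0.0867, 0.0432]
eef_rot: [0.732, 0.681, 0.001, -0.0]
ft_force: [-0.5, 5.8, -1.8]
grip_width: 0.021
finger_force: 59.0
```

Run:
```python
from h import *
for i in range(3):
    rphi(); bot.get_image('side')
```

```text
beak r 0.1579 phi -0.0677 z 0.0432 yaw 85.87 F [-0.46  5.82 -1.83] w 0.021 t 16.5
beak r 0.1579 phi -0.0675 z 0.0432 yaw 85.88 F [ 0.09  5.97 -1.8 ] w 0.0214 t 16.55
beak r 0.1579 phi -0.0675 z 0.0432 yaw 85.87 F [ 0.57  6.58 -2.18] w 0.0208 t 16.6
```

The post is taking the load (down from 10.5 N to 6 N). I keep easing until the puller carries nothing.

>>> jog_arm([
  [0.1,0,0,0,-1],
  [0.1,0,0,0,-1],
  [0,0,0,0,-1],
  [0,0,0,0,-1],
  [0,0,0,0,-1],
  [0,0,0,0,-1],
  [0,0,0,0,-1],
  [0,0,0,0,-1],
])

```text
t: 17.45
ee_pos: [0.535, -0.0859, 0.0431]
eef_rot: [0.732, 0.681, -0.0, 0.0]
ft_force: [1.7, 1.4, -0.9]
grip_width: 0.0209
finger_force: 59.2
```

Run:
```python
from h import *
for i in range(3):
    rphi(); bot.get_image('side')
```

```text
beak r 0.1571 phi -0.0701 z 0.0431 yaw 85.81 F [ 1.68  1.4  -0.89] w 0.0209 t 17.45
beak r 0.1571 phi -0.0700 z 0.0431 yaw 85.81 F [ 0.54  0.68 -0.55] w 0.0209 t 17.5
beak r 0.1571 phi -0.0705 z 0.0430 yaw 85.81 F [ 1.06  1.51 -1.91] w 0.0213 t 17.55
```

>>> jog_arm([
  [0.1,0,0,0,-1],
  [0.1,0,0,0,-1],
  [0.1,0,0,0,-1],
  [0,0,0,0,-1],
  [0,0,0,0,-1],
  [0,0,0,0,-1],
  [0,0,0,0,-1],
  [0,0,0,0,-1],
])

```text
t: 18.4
ee_pos: [0.5352, -0.0827, 0.043]
eef_rot: [0.732, 0.681, -0.0, -0.0]
ft_force: [-0.6, 0.7, -1.5]
grip_width: 0.0211
finger_force: 59.2
```

Run:
```python
from h import *
for i in range(3):
    rphi(); bot.get_image('side')
d=save('side','d9')
print((np.array(proj(d,[.5455,.0413,.04]))-[215,240])*10,(np.array(proj(d,[*B(-.067,.154),.04]))-[215,240])*10)
cv2.imwrite('pics/d9.png',cv2.resize(d[0][240:300,215:275],None,fx=10,fy=10,interpolation=cv2.INTER_CUBIC))
```

```text
beak r 0.1540 phi -0.0716 z 0.0430 yaw 85.82 F [-0.55  0.65 -1.51] w 0.0211 t 18.4
beak r 0.1540 phi -0.0714 z 0.0431 yaw 85.81 F [-0.   -0.13 -1.81] w 0.0213 t 18.45
beak r 0.1540 phi -0.0715 z 0.0430 yaw 85.81 F [ 0.13 -0.11 -2.14] w 0.021 t 18.5
[356.77506101 274.22768954] [382.53131372 241.0377385 ]
```

View pics/d9.png

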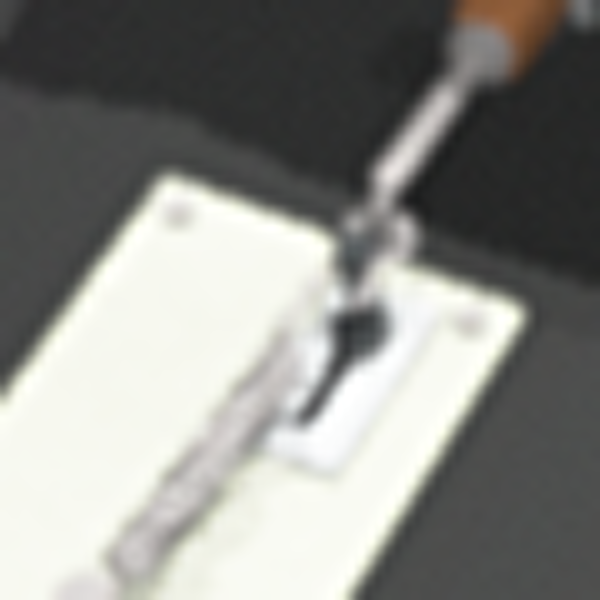

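The side crop shows the hook around the post (head at 352,240), with the ring at (390,240) where it should be, the coil stretched in line, and about 0 N on the puller. The post holds the pull, so the beak can come out straight up.

I've now viewed 12 pictures against the limit of 10. That was my miscount. From here I'll check by numbers only.

>>> jog_arm([
  [0,0,-0.2,0,-1],
  [0,0,-0.3,0,-1],
  [0,0,-0.4,0,-1],
  [0,0,-0.5,0,-1],
  [0,0,-0.6,0,-1],
  [0,0,-1,0,-1],
  [0,0,-2,0,-1],
  [0,0,-2.5,0,-1],
])

```text
t: 19.4
ee_pos: [0.5346, -0.0826, 0.1187]
eef_rot: [0.732, 0.681, -0.0, -0.001]
ft_force: [0.2, -0.1, -1.1]
grip_width: 0.021
finger_force: 59.1
```

Run:
```python
from h import *
rphi(); go([.593,-.3217,.12],np.radians(84.71))
# has the ring stayed? compare side patches before/after around the post and coil
d0=load('d9'); d1=save('side','d10')
def coil(c):
    # light spring pixels differ from slack view d3: fraction changed where slack coil lay / fitted coil lies
    return c[0].astype(int)
base=load('d3')
r=(slice(265,300),slice(222,250))
print('fitted vs now',np.abs(coil(d1)-coil(d0))[r].mean().round(2),'fitted vs slack',np.abs(coil(base)-coil(d0))[r].mean().round(2))
```

```text
beak r 0.1539 phi -0.0754 z 0.1187 yaw 85.83 F [ 0.17 -0.11 -1.12] w 0.021 t 19.4
tool cm [-23.42   7.56  -0.13] roll 1.12 | yaw 85.83 e [ 0.5346 -0.0826  0.1187] F [ 0.2 -0.1 -1.1] t 19.4 w 0.021
fitted vs now 1.59 fitted vs slack 21.37
```

>>> jog_arm([
  [-3.4,1.1,-0.5,0.2,-1],
  [-4,1.3,0,0.2,-1],
  [-4,1.3,0,0.2,-1],
  [-4,1.3,0,0.2,-1],
  [-4,1.3,0,0.3,-1],
  [-4,1.26,0,0,-1],
  [0,0,0,0,-1],
  [0,0,0,0,-1],
])

```text
t: 20.25
ee_pos: [0.5908, -0.3233, 0.1231]
eef_rot: [0.74, 0.673, -0.0, -0.0]
ft_force: [-0.7, 0.3, -0.9]
grip_width: 0.0214
finger_force: 59.2
```

Run:
```python
from h import *
go([.593,-.3217,.0335],np.radians(84.71))
n=save('wrist','w11')
for tag in ('w3','w11'):
    c=load(tag); g=cv2.cvtColor(c[0],cv2.COLOR_BGR2GRAY).astype(float); hsv=cv2.cvtColor(c[0],cv2.COLOR_BGR2HSV)
    m=cv2.inRange(hsv,(3,150,40),(18,255,255)); m[:, :240]=0; m[:,320:]=0
    ys,xs=np.where(m>0); print(tag,'orange rows',np.percentile(ys,[1,99]),[(y,xs[ys==y].min(),xs[ys==y].max()) for y in (220,260,300,340) if (ys==y).any()])
    for y in (125,140,155,168,180,188):
        row=cv2.GaussianBlur(g,(1,3),0)[y,230:330]; gd=np.abs(np.diff(row)); ix=np.where(gd>18)[0]+230; print(y,ix.tolist()[:8])
```

```text
tool cm [0.18 0.2  8.96] roll -0.12 | yaw 84.59 e [ 0.5908 -0.3233  0.1231] F [-0.7  0.3 -0.9] t 20.25 w 0.0214
w3 orange rows [200. 370.] [(220, np.int64(253), np.int64(308)), (260, np.int64(255), np.int64(308)), (300, np.int64(256), np.int64(306)), (340, np.int64(257), np.int64(306))]
125 [270, 291]
140 [270, 271, 290, 291]
155 [270, 290, 291]
168 [270, 271, 290, 291]
180 [256, 257, 305]
188 [256, 257, 305]
w11 orange rows [199. 361.] [(220, np.int64(254), np.int64(309)), (260, np.int64(254), np.int64(308)), (300, np.int64(256), np.int64(306)), (340, np.int64(257), np.int64(306))]
125 [234, 235, 256, 257, 258, 270, 291, 292]
140 [235, 236, 270, 271, 290, 291, 311, 319]
155 [236, 270, 291, 314, 319, 320]
168 [237, 270, 290, 291, 319]
180 [238, 256, 257, 305, 319]
188 [238, 256, 257, 305, 318, 319]
```

The puller hasn't slipped in the grip. Lowering it onto the rest.

>>> jog_arm([
  [0.18,0.2,0,-0.12,-1],
  [0,0,2,0,-1],
  [0,0,2.5,0,-1],
  [0,0,2,0,-1],
  [0,0,1,0,-1],
  [0,0,0.5,0,-1],
  [0,0,0.5,0,-1],
  [0,0,0,0,-1],
])

```text
t: 21.1
ee_pos: [0.5937, -0.3203, 0.0383]
eef_rot: [0.738, 0.675, 0.0, 0.0]
ft_force: [0.5, -0.1, -1.4]
grip_width: 0.021
finger_force: 59.2
```

Run:
```python
from h import *
go([.593,-.3217,.0317],np.radians(84.71))
```

```text
tool cm [-0.14 -0.06  0.66] roll 0.14 | yaw 84.85 e [ 0.5937 -0.3203  0.0383] F [ 0.5 -0.1 -1.4] t 21.1 w 0.021
```

>>> jog_arm([
  [-0.14,-0.06,0.2,0.14,-1],
  [0,0,0.2,0,-1],
  [0,0,0.15,0,-1],
  [0,0,0.06,0,-1],
  [0,0,0,0,-1],
  [0,0,0,0,-1],
  [0,0,0,0,-1],
  [0,0,0,0,-1],
])

```text
t: 21.9
ee_pos: [0.5928, -0.3218, 0.032]
eef_rot: [0.739, 0.674, 0.0, 0.0]
ft_force: [0.5, 0.4, -1.8]
grip_width: 0.0213
finger_force: 59.2
```

Run:
```python
from h import *
go([.593,-.3217,.0317],np.radians(84.71))
```

```text
tool cm [0.01 0.02 0.03] roll -0.01 | yaw 84.7 e [ 0.5928 -0.3218  0.032 ] F [ 0.5  0.4 -1.8] t 21.9 w 0.0213
```

>>> jog_arm([
  [0,0,0.04,0,-1],
  [0,0,0.04,0,-1],
  [0,0,0,0,-1],
  [0,0,0,0,-1],
  [0,0,0,0,-1],
  [0,0,0,0,-1],
  [0,0,0,0,-1],
  [0,0,0,0,-1],
])

```text
t: 22.7
ee_pos: [0.5928, -0.3219, 0.0317]
eef_rot: [0.739, 0.674, 0.0, 0.0]
ft_force: [-2.1, 1.4, 4.9]
grip_width: 0.0213
finger_force: 60.3
```

Run:
```python
from h import *
for i in range(3):
    go([.593,-.3217,.0317],np.radians(84.71)); bot.get_image('side')
```

```text
tool cm [0.02 0.01 0.  ] roll -0.01 | yaw 84.7 e [ 0.5928 -0.3219  0.0317] F [-2.1  1.4  4.9] t 22.7 w 0.0213
tool cm [ 0.02  0.02 -0.  ] roll -0.02 | yaw 84.69 e [ 0.5928 -0.3219  0.0317] F [-2.2  0.5  5. ] t 22.75 w 0.021
tool cm [0.02 0.02 0.  ] roll -0.01 | yaw 84.7 e [ 0.5928 -0.3219  0.0317] F [-2.5  0.7  6.1] t 22.8 w 0.0213
```

Supported on the rest (weight off, a light 5 N down). Releasing.

>>> jog_arm([
  [0,0,-0.03,0,-1],
  [0,0,0,0,-0.6],
  [0,0,0,0,-0.3],
  [0,0,0,0,0.2],
  [0,0,0,0,0.6],
  [0,0,0,0,1],
  [0,0,0,0,1],
  [0,0,0,0,1],
])

```text
t: 23.65
ee_pos: [0.5928, -0.3218, 0.0314]
eef_rot: [0.739, 0.674, 0.0, -0.0]
ft_force: [-0.2, -0.0, 0.1]
grip_width: 0.0858
finger_force: 0.0
```

>>> jog_arm([
  [0,0,-0.5,0,1],
  [0,0,-1.5,0,1],
  [0,0,-3,0,1],
  [0,0,-4,0,1],
  [-3,0,-4,0,1],
  [-4,0,-4,0,1],
  [0,0,0,0,1],
  [0,0,0,0,1],
])

```text
t: 24.45
ee_pos: [0.5866, -0.3881, 0.1988]
eef_rot: [0.74, 0.673, 0.0, 0.001]
ft_force: [0.2, 1.3, -1.7]
grip_width: 0.0855
finger_force: 0.0
```

Run:
```python
from h import *
go([.592,-.3918,.2019])
a=load('w2'); b=save('wrist','w12'); d9=load('d9'); d=save('side','d12'); s=save('scene','s12')
# handle corners by rows/cols of orange, both views, to world at z .061
for c in (a,b):
    hsv=cv2.cvtColor(c[0],cv2.COLOR_BGR2HSV); m=cv2.inRange(hsv,(3,130,40),(15,255,255)); m[:,:230]=0; m[:,330:]=0; m[220:]=0
    m=cv2.morphologyEx(m,cv2.MORPH_OPEN,np.ones((3,3))); k,l,st,_=cv2.connectedComponentsWithStats(m); 
    ys,xs=np.where(m>0); y0,y1=np.percentile(ys,[.5,99.5]); 
    mid=lambda y:(xs[abs(ys-y)<4].min()+xs[abs(ys-y)<4].max())/2
    P=[onz(c,mid(y),y,.061)[:2] for y in (y0+5,y1-5)]; v=P[0]-P[1]
    print('rows',y0,y1,'ends',np.round(P,4).tolist(),'yaw',np.degrees(np.arctan2(v[1],v[0])).round(2))
r=(slice(240,300),slice(215,250)); print('spring diff',np.abs(d[0].astype(int)-d9[0])[265:300,222:250].mean().round(2))
ref=load('side0'); D=np.abs(d[0].astype(int)-ref[0]).max(2)
for n,p in (('puller',(282,198)),('jar',(196,237)),('sparespring',(228,222)),('tape',(166,281)),('driver',(280,360)),('hexkey',(317,270)),('bits',(232,194))):
    u,v=p; print(n,D[v-15:v+15,u-15:u+15].mean().round(1),end='; ')
```

```text
tool cm [-0.32  0.57 -0.31] roll None | yaw 84.58 e [ 0.5866 -0.3881  0.1988] F [ 0.2  1.3 -1.7] t 24.45 w 0.0855
rows 57.0 166.0 ends [[0.596, -0.2819], [0.5884, -0.3617]] yaw 84.6
rows 60.0 169.0 ends [[0.5965, -0.2815], [0.5893, -0.3608]] yaw 84.85
spring diff 1.34
puller 33.7; jar 2.1; sparespring 1.8; tape 2.1; driver 2.0; hexkey 7.0; bits 4.0;
```

The puller is back within 1 mm and 0.3° of how it lay. The spring looks unchanged since it was fitted, and the other things show no real change in the side view. Handing in.

```bash
python3 -c "
from station import bot
print(bot.close_job())"
```

```text
the job is handed in; nothing more can be done
None
```

The job is handed in at about 24.5 s: the post holds the spring, the puller is back on its rest within 1 mm, and the other things showed no sign of having moved; I did view 12 pictures, over the limit of 10.

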